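# Put the cooking probe back on charge

## Robot

A 6-joint arm with a two-finger parallel gripper is mounted at the origin on the work surface. World frame = base frame: x ahead of the robot, y to its left, z up, the work surface at z = 0. Lengths are in mm, angles in rad, forces in N, time in s.
With the tool pointing down it reaches from about 350 to 975 mm from the base axis. Payload 7.1 kg.
Tool frame: the origin (TCP) lies at the very end of the fingers, on their centre line; the grasp point (between the pads) lies tcp_to_grasp behind it (tcp_to_grasp is the distance from the TCP to the grasp point, in mm); z points along the fingers, x is the direction in which the jaws open and shut, and the axes are right-handed (so a half turn about z gives the same grasp; the last joint's range is limited). The gripper opens to 88 mm and grips with 3 to 60 N. Pads are 20 mm wide; open, the fingers measure 115 mm over their backs; the gripper's body (75 mm by 178 mm) begins 61 mm behind the grasp point.
Start: joints at [1.27, 0.423, 1.63, -0, 1.089, -0.019], TCP at [173.771, 600.34, 222.675] pointing down, gripper open.
Joint ranges: [-3, 3], [-0.9, 2.11], [0.09, 2.58], [-1.31, 4.45], [0.11, 2.69], [-2.54, 2.54]. Speed limits (rad/s): [2.39, 2.39, 3.01, 3.14, 3.14, 3.14].

## Interface

Orientations are given as a rotation vector (axis times angle).
In Python, from workcell import get_obs, get_image, close_job, recognise, mark_of, tcp_to_grasp gives the robot as it stands. The module is installed in compiled form; this text tells all that it offers.
- The arm moves only by the tool move_arm, never from a script. Its argument "motion" is a list of rows, each a list of 7 numbers: the shift along the world's x, y, z in mm, then the turn, a rotation vector about the world's x, y, z in rad, then the finger opening in mm, from 0 to 87.8. A call has 1 to 5 rows; each row is the pose to reach, as a shift and turn from the pose commanded when the call began; what a row does not reach only later rows make up. A row lasts 1/12 s, in which the tool goes at most 41.7 mm and 7.16 degrees, less where a joint would pass 70% of its speed; a pose out of reach is approached as far as the arm can. A call with a gripper value outside its range is refused whole. The fingers move at their own pace and stop on an object; the grip force is fixed at half the most. Time passes only in rows, so rows that repeat a pose let the fingers close. It gives the time, the measured TCP pose, the force and the opening at its end, in the units of the state.
- get_obs(): the state, without advancing time (a new reading comes with each control period).
- get_image(name): name is "scene" or "top" or "wrist"; returns a dict with "color" (420x560x3 uint8, red, green, blue), "mtx" (3x3 intrinsics, pixels), "camera_from_world" (4x4, takes a point from world to camera coordinates). Camera axes: x right, y up, looking along -z (the intrinsics and any distortion apply to the point x, -y, -z); pixel columns grow to the right and rows downward; lengths in mm; the calibration is good to about 2 mm. The wrist camera is an equidistant fisheye: a pixel r from the principal point sees the ray r / f radians off the axis. A picture is of the moment at which its call begins. There is no depth.
- close_job(): hands the job in, once; it reports no verdict.
Trained networks look in a picture, given as the dict that the camera call returned (one of the last four; its "shot" number tells which), for a name from the list of things; names that differ only in an ending like _2 or _b are one class to them, and where a whole thing is asked for, a point or a joint stands for the part that bears it (a point fixed in the world has none). Each returns a list of dicts, best first, with "p" (0 to 1); they miss things now and then, are a little off and sometimes report something else, mostly with a low value. They report only what shows in the picture. A call takes as long as a camera call. They do not tell look-alikes from the thing itself.
- recognise(picture, label): "bbox" ([centre column, centre row, width, height] in pixels, round what is visible of it).
- mark_of(picture, label): "location" ([row, column] in pixels: a listed point, or the origin of a listed thing).
The state is a dict: "t": time; "qpos": joint angles; "qvel": joint speeds; "joint_torque": joint torques, N m; "ee_pos": TCP position; "orientation": TCP orientation; "ft_force": force on the tool from outside, world axes, zero at the start; "moment": the same for the moment, N m; "width": finger opening in mm.
Only numpy, scipy, OpenCV 4.12 (cv2) and the standard library are available. Lean on these libraries where they do the work, as an engineer would, in place of code of your own. Each camera call takes 0.05 s, during which the arm holds its last target. There are 200 camera calls.

## Task

Put the cordless cooking thermometer probe back in its charging dock: slide the dock's black shutter fully aside by its rib to bare the square port, then insert the probe tip first and push it fully home, until only the last stub of its pale end sticks out. The look-alike dock with the flat slit is for another tool; leave it and everything else on the table where it is.

Things in the scene. Friction and masses are not known exactly. Their poses are not given: they have to be found in the camera images.
- probe: Cordless cooking probe lying flat: a square bar 14 x 14 mm, 140 mm long overall, about 0.12 kg. Steel, its last 20 mm a cone with a 3 mm blunt point; the rear 34 mm is pale ceramic with a flat end. Origin: middle of its length, centre of its underside (the bar's axis is 7 mm above). +x points along the bar to the tip, +z up as it lies.
- probe_tip (a point): Point of the probe's cone, on the bar's axis, 70 mm ahead (+x) of the middle; axes as the probe's.
- probe_rear (a point): Centre of the probe's flat rear end, on the bar's axis, 70 mm behind (-x) the middle; axes as the probe's.
- dock: Charging dock, fixed: light wood block with a black shutter on its upright front face, which looks away from the robot (within 0.25 rad). Origin: on the table at the foot of that face, straight below the port. +x points out of the face, z up. The block takes in x -150 to 0, y -40 to +85, z 0 to 80 mm; the shutter hangs before the face.
- port (a point): Centre of the square port's mouth, in the plane of the dock's face, 45 mm above the table; axes as the dock's. The port is 17 x 17 mm, level, square to the table, and runs 128 mm straight in along the dock's -x to a flat bottom, so that a probe at the bottom leaves 12 mm of its rear outside.
- shutter (a joint): Sliding shutter over the port, m along the dock's +y: 0 shut, begins between 0 and 0.010, 0.055 fully aside at its stop. Needs about 1.5 N, stays where left. Plate 44 mm wide (22 mm either side of the port's axis when shut), 1 to 5 mm before the face, 23 to 69 mm above the table.
- shutter_rib (a point): On the shutter's upright rib: middle of its flat side that looks to the dock's -y, the side to push; axes as the dock's. The rib reaches from 5 to 35 mm before the dock's face (this point 20), is 8 mm thick, 29 to 75 mm above the table (this point 52). Shut, this point is 13 mm to +y of the port's axis.
- blade_dock: Look-alike fixed dock, same block, origin and axes as the charging dock, but with no shutter and a flat slit 40 mm wide and 6 mm high at 45 mm; for another tool. The two docks may have changed places.
- spatula: Small flat wooden spatula lying on the table, 175 mm long, 6 mm thick, 22 mm wide, its blade 40 mm wide at +x. Origin: underside, 75 mm from the handle's end. Leave alone.
- mug: White mug, 84 mm across, 98 mm high, handle at its +y side. Origin: centre of underside. Leave alone.
- mill: Dark wooden pepper mill, 52 mm across, 116 mm high, standing between the two docks' approaches. Origin: centre of underside. Leave alone.
- cup: Small white cup, 62 mm across, 58 mm high. Origin: centre of underside. Leave alone.
- jar: Jam jar, 68 mm across, 95 mm high. Origin: centre of underside. Leave alone.
Things that resemble listed ones, but are neither listed nor needed, are in the scene too. There is more than one size of the probe; the one meant has the size given above.

How it is judged (in metres and radians):
On the way, in this order (a step that is already met when the one before it is completed fails the run):
1. the shutter is slid aside, clear of the port, by 45 mm or more, the probe's point still outside the dock (value of joint shutter above 0.045 m and x of probe_tip in the frame of port above 0.002 m), for 0.2 s.
2. the probe's tip is 20 mm or more inside the square port (x of probe_tip in the frame of port below -0.02 m and y of probe_tip in the frame of port between -0.008 and 0.008 m and z of probe_tip in the frame of port between -0.008 and 0.008 m), for 0.1 s.
At the end, for the whole second after the job is handed in: The probe lies at rest in the square port, tip first and in line with it (within 0.08 rad and 6 mm), its rear end 16 mm or less outside the dock's face (12 mm is the bottom); the shutter is at least 45 mm aside; the spatula, mug, mill, cup and jar are within 25 mm of where they began (x of probe_rear in the frame of port below 0.016 m and x of probe_tip in the frame of port below -0.12 m and y of probe_tip in the frame of port between -0.006 and 0.006 m and z of probe_tip in the frame of port between -0.006 and 0.006 m and angle between the x axis of probe and the x axis of dock, either way round below 0.08 rad and value of joint shutter above 0.045 m and linear speed of probe below 0.01 m/s and distance of each of spatula, mug, mill, cup, jar from where it was at the start of the episode below 0.025 m); the robot touches nothing.
It fails at once if another thing on the table is shifted by 25 mm or more or tipped over (distance of any of spatula, mug, mill, cup, jar from where it was at the start of the episode above 0.025 m or angle between any of spatula, mug, mill, cup, jar's own z axis and vertical above 0.5 rad).
It also fails if it takes over 69 s, if anything falls off the work surface, if the arm or the gripper's body presses on something with over 40 N, if the wrist force passes 120 N, or if a joint passes its speed limit or range.

## Working session

There is one attempt and no reset: what is moved stays moved. The work goes in short steps, Python scripts to look and compute and a tool call to move; the robot and the scene stay as the last step left them, time stands still between calls to the robot, and variables do not carry over. Pictures are saved under pics/ and viewed, about 8 in all and at most 12, crops included, and the job is handed in when it is done.

Besides the shell and the picture viewer there is one more tool, called as name(argument=value, ...), one argument or row to a line, values as JSON. move_arm: Moves the arm, as the interface text tells. Its arguments: {"type":"object","properties":{"motion":{"type":"array"}},"required":["motion"]}

```bash
mkdir -p pics; cat > h.py <<'E'
import numpy as np, cv2
from workcell import *
def save(im,n,crop=None,s=1):
    c=im["color"][:,:,::-1]
    if crop: r0,r1,c0,c1=crop; c=c[r0:r1,c0:c1]
    cv2.imwrite("pics/"+n,cv2.resize(c,None,fx=s,fy=s,interpolation=cv2.INTER_CUBIC))
def ray(im,u,v,fish=False):
    K=im["mtx"];T=im["camera_from_world"]
    x=(u-K[0,2])/K[0,0];y=(v-K[1,2])/K[1,1]
    if fish:
        r=np.hypot(x,y);s=np.sin(r)/r if r>1e-9 else 1
        d=np.array([x*s,-y*s,-np.cos(r)])
    else: d=np.array([x,-y,-1.])
    R=T[:3,:3];return -R.T@T[:3,3],R.T@d
def onz(im,u,v,z,fish=False):
    o,d=ray(im,u,v,fish);return o+d*(z-o[2])/d[2]
def proj(im,p,fish=False):
    K=im["mtx"];T=im["camera_from_world"];q=T[:3,:3]@np.array(p)+T[:3,3];x,y,z=q[0],-q[1],-q[2]
    if fish:
        r=np.hypot(x,y);th=np.arctan2(r,z);k=th/r
        return K[0,0]*x*k+K[0,2],K[1,1]*y*k+K[1,2]
    return K[0,0]*x/z+K[0,2],K[1,1]*y/z+K[1,2]
E
python3 - <<'E'
from h import *
print(get_obs(),tcp_to_grasp)
a=[]
for n in("scene","top"):
    im=get_image(n);save(im,n+"0.png",s=1.4)
    T=im["camera_from_world"];print(n,im["mtx"],-T[:3,:3].T@T[:3,3],T[:3,:3])
    for l in "probe probe_tip probe_rear dock port shutter_rib blade_dock spatula mug mill cup jar".split():
        for m in mark_of(im,l)[:4]:
            r,c=m["location"]; z={"probe_tip":7,"probe_rear":7,"port":45,"shutter_rib":52}.get(l,0)
            print(n,l,round(m["p"],2),round(r),round(c),onz(im,c,r,z).round())
E
```

```text
{'t': 0.0, 'qpos': array([ 1.27000780e+00,  4.23834749e-01,  1.63071858e+00,  2.83133541e-05,
        1.08860216e+00, -1.90312323e-02]), 'qvel': array([-5.81900461e-04, -9.41483471e-04, -1.13224987e-03,  4.56101559e-05,
        1.00859572e-03, -4.47297689e-04]), 'joint_torque': array([ 4.40303207e-03, -5.44618857e+01, -2.73676014e+01,  6.45038788e-02,
        2.28476065e-02, -1.22327438e-04]), 'ee_pos': array([173.59320307, 599.80805455, 221.89428162]), 'orientation': array([ 2.51064984e+00,  1.88695971e+00, -2.01261516e-03]), 'ft_force': array([ 0.7013702 , -0.16176836, -0.08150188]), 'moment': array([-0.02925462,  0.01256265,  0.01905227]), 'width': 87.61325727270128} 18.700000000000003
scene [[458.41787632   0.         275.77057823]
 [  0.         458.41787632 209.75885448]
 [  0.           0.           1.        ]] [1410.48984849  -23.04858882  886.08170581] [[ 0.02492232  0.99961447  0.01223875]
 [-0.74090044  0.01025014  0.67153665]
 [ 0.67115231 -0.02580394  0.74087026]]
scene probe 0.94 168 161 [ 444. -312.    0.]
scene probe 0.8 290 231 [ 849. -100.    0.]
scene probe 0.71 2
[... 1365 characters left out ...]
95.   0.]
top probe_tip 0.73 192 314 [ 691. -139.    7.]
top probe_tip 0.46 146 315 [ 835. -145.    7.]
top probe_rear 0.68 225 340 [ 590. -215.    7.]
top probe_rear 0.61 300 353 [ 373. -245.    7.]
top probe_rear 0.48 137 284 [866. -51.   7.]
top dock 0.67 267 199 [469. 203.   0.]
top port 0.93 262 196 [481. 205.  45.]
top shutter_rib 0.53 258 189 [493. 224.  52.]
top blade_dock 0.9 253 322 [ 509. -160.    0.]
top blade_dock 0.36 231 267 [573.   3.   0.]
top spatula 0.96 208 213 [645. 166.   0.]
top spatula 0.73 238 140 [555. 380.   0.]
top mug 0.91 242 144 [543. 369.   0.]
top mill 0.76 230 270 [577.  -7.   0.]
top cup 0.69 190 265 [699.   9.   0.]
top jar 0.74 214 402 [ 624. -404.    0.]
```

View pics/scene0.png

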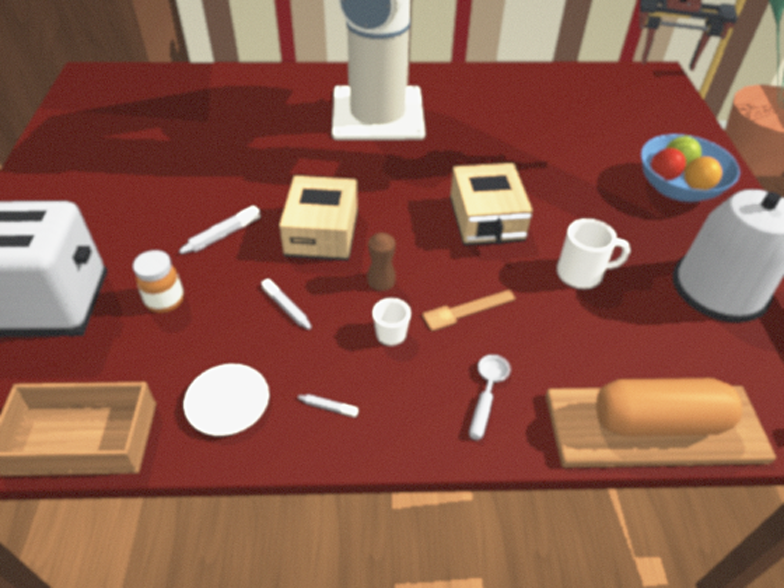

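View pics/top0.png

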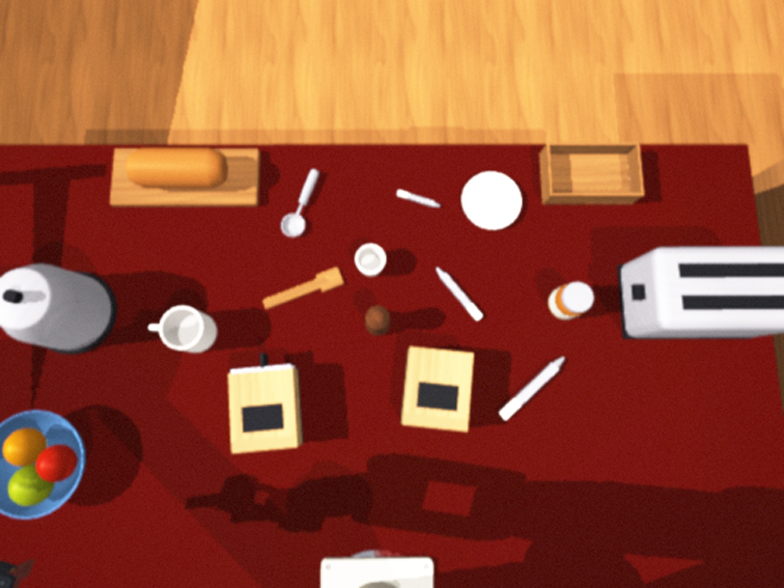

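The pictures show three probe-like bars, given here as scene pixel (1.4x) and rough length:
- A at (220,230), about 185 mm
- B at (287,303), about 135 mm
- C at (328,405), about 97 mm

B is the 140 mm one. The dock with the black shutter and rib is the right-hand one at (490,205). The left one has the slit. I'll check both choices in one close crop.

```bash
python3 - <<'E'
from h import *
im=get_image("scene");t=get_image("top")
f=lambda i,r0,c0,h,w,s:cv2.resize(i["color"][r0:r0+h,c0:c0+w,::-1],(w*s,h*s),interpolation=cv2.INTER_CUBIC)
a=f(im,112,315,65,70,6);b=f(t,250,155,65,70,6)
c=f(im,190,175,55,70,6);d=f(t,180,300,55,70,6)
cv2.imwrite("pics/crop1.png",np.vstack([np.hstack([a,b]),np.hstack([c,d])])[:720])
E
```

```text
(no output)
```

View pics/crop1.png

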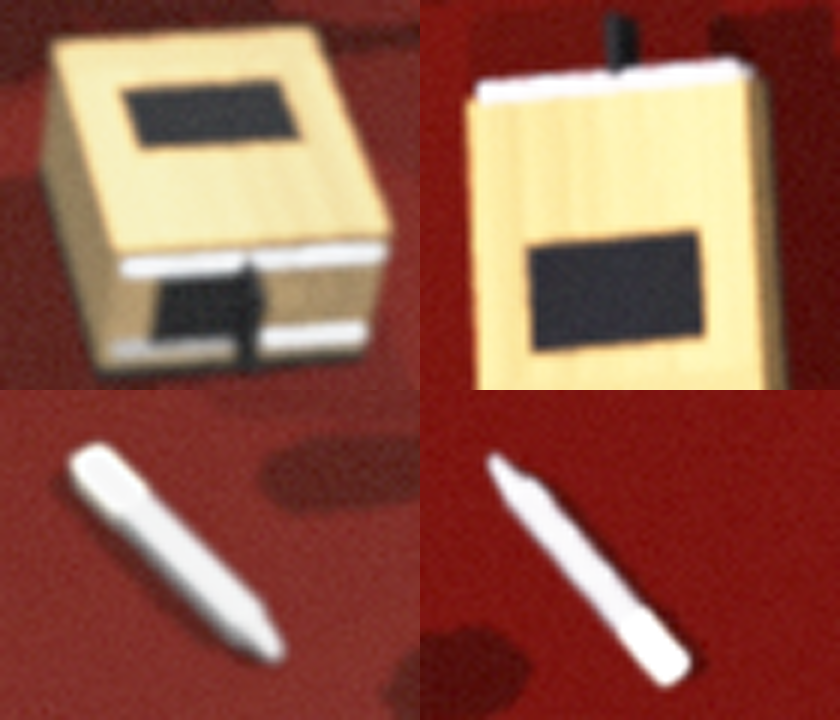

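The crop confirms bar B: steel cone towards scene lower right, pale end upper left. It also shows the dock with the black shutter and rib between white rails. Next is the dock's pose from its top corners.

```bash
python3 - <<'E'
from h import *
from scipy.optimize import least_squares
s=get_image("scene");t=get_image("top")
obs=[(s,(335,154.2),(0,-40)),(s,(380.5,150),(0,85)),(s,(323.7,119),(-150,-40)),(s,(368,116.2),(-150,85)),(t,(210.3,263),(0,-40)),(t,(163,266.7),(0,85))]
def W(p,x,y,z):
    c,q=np.cos(p[2]),np.sin(p[2]);return [p[0]+c*x-q*y,p[1]+q*x+c*y,z]
f=lambda p:np.concatenate([np.subtract(proj(i,W(p,*l,80)),o) for i,o,l in obs])
r=least_squares(f,[490,205,0],x_scale=[1,1,.01],loss='soft_l1');p=r.x;print(p,f(p).round(1).reshape(-1,2).tolist())
for i,o,l in obs: print(onz(i,*o,80).round(1))
# probe by thresholding
for n,i,rr in(("s",s,(190,245,175,245)),("t",t,(180,235,300,370))):
    c=i["color"][rr[0]:rr[1],rr[2]:rr[3]].astype(int);m=(c[:,:,1]>110)&(c[:,:,2]>110)
    k,lab,st,_=cv2.connectedComponentsWithStats(m.astype('uint8'));j=1+np.argmax(st[1:,4]);v,u=np.nonzero(lab==j)
    P=np.array([onz(i,a+rr[2],b+rr[0],8) for a,b in zip(u,v)])[:,:2];m0=P.mean(0)
    e=np.linalg.svd(P-m0)[2][0];e*=np.sign(e[0]);q=(P-m0)@e
    print(n,"heading",np.arctan2(e[1],e[0]),"rear",m0+e*q.min(),"tip",m0+e*q.max(),"L",np.ptp(q))
    print("block rib", proj(i,W(p,20,13,52)))
E
```

```text
[4.73830760e+02 2.06034325e+02 7.67307518e-02] [[-1.0, -1.3], [-0.9, 0.3], [0.6, 0.0], [-1.4, 0.6], [-2.7, -0.2], [-1.1, -0.2]]
[482.1 168.3  80. ]
[466.2 293.6  80. ]
[327.2 152.8  80. ]
[314.9 283.9  80. ]
[476.4 158.9  80. ]
[466.8 287.8  80. ]
s heading 0.674093369069916 rear [ 575.54337774 -222.78884877] tip [ 693.23855219 -128.75763913] L 150.64535331846656
block rib (np.float64(353.5453898631508), np.float64(164.54563452944166))
t heading 0.6823442900979215 rear [ 582.81623971 -221.61394998] tip [ 694.76358943 -130.65157362] L 144.2441091346144
block rib (np.float64(189.94962733837923), np.float64(257.56755609479313))
```

move_arm(
  motion=[
    [130, -133, 10, 0, 0, 0.36, 0],
    [130, -133, 10, 0, 0, 0.36, 0],
    [130, -133, 10, 0, 0, 0.36, 0],
    [160, -166, 10, 0, 0, 0.36, 0],
    [190, -195, 10, 0, 0, 0.36, 0],
  ],
)

```text
t: 1.92
ee_pos: [318.5, 451.0, 231.7]
orientation: [-2.131, -2.308, -0.001]
ft_force: [1.0, 0.6, -0.4]
width: 58.1
```

move_arm(
  motion=[
    [196, -205, 0, 0, 0, 0, 0],
    [196, -205, 0, 0, 0, 0, 0],
    [196, -205, 0, 0, 0, 0, 0],
    [196, -205, 0, 0, 0, 0, 0],
    [196, -205, 0, 0, 0, 0, 0],
  ],
)

```text
t: 2.33
ee_pos: [462.8, 300.2, 231.7]
orientation: [2.133, 2.307, 0.001]
ft_force: [0.8, 1.1, -0.2]
width: 24.9
```

move_arm(
  motion=[
    [0, 0, 0, 0, 0, 0, 0],
    [0, 0, 0, 0, 0, 0, 0],
    [0, 0, 0, 0, 0, 0, 0],
    [0, 0, 0, 0, 0, 0, 0],
  ],
)

```text
t: 2.67
ee_pos: [460.8, 302.6, 231.4]
orientation: [-2.131, -2.308, 0.0]
ft_force: [-0.5, -0.1, 0.5]
width: 0.8
```

```bash
python3 - <<'E'
from h import *
o=get_obs();print(o["t"],o["ee_pos"],o["orientation"],o["qpos"],o["width"])
im=get_image("wrist");save(im,"w1.png",s=1.4)
for l,z in(("port",45),("shutter_rib",52),("dock",0)):
    for m in mark_of(im,l)[:3]:
        r,c=m["location"];print(l,m["p"],r,c,onz(im,c,r,z,True).round(1))
p=[474,206,.077]
def W(x,y,z):
    c,q=np.cos(p[2]),np.sin(p[2]);return [p[0]+c*x-q*y,p[1]+q*x+c*y,z]
for x,y,z in((0,-40,80),(0,85,80),(35,13,75),(35,21,75),(0,0,45)):print((x,y,z),np.array(proj(im,W(x,y,z),True))*1.4)
E
```

```text
2.6667 [460.79956361 302.60745471 231.37502538] [-2.13140344e+00 -2.30754910e+00  2.66204840e-04] [ 5.59341071e-01  3.05107696e-01  1.78642344e+00  2.92266976e-04
  1.05030619e+00 -1.09092263e+00] 0.8200017995688568
shutter_rib 0.81 212.1 202.7 [493.1 217.9  52. ]
dock 0.89 187.5 202.7 [477.6 205.5   0. ]
(0, -40, 80) [210.86746228 282.7045958 ]
(0, 85, 80) [374.53345602 282.23813585]
(35, 13, 75) [281.84816929 324.5617767 ]
(35, 21, 75) [291.91477069 324.67851948]
(0, 0, 45) [271.88803836 270.84412769]
```

View pics/w1.png

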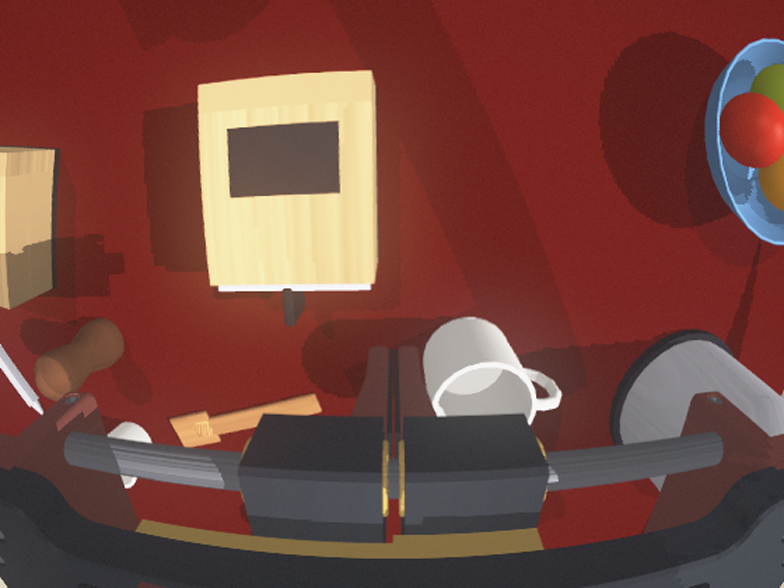

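move_arm(
  motion=[
    [37, -115, 0, 0, 0, 0, 0],
    [37, -115, 0, 0, 0, 0, 0],
    [37, -115, 0, 0, 0, 0, 0],
    [37, -115, -40, 0, 0, 0, 0],
    [37, -115, -80, 0, 0, 0, 0],
  ],
)

```text
t: 3.28
ee_pos: [501.2, 186.3, 153.0]
orientation: [2.133, 2.302, 0.01]
ft_force: [0.1, 0.0, -0.8]
width: 0.0
```

move_arm(
  motion=[
    [0, 0, -35, 0, 0, 0, 0],
    [0, 0, -65, 0, 0, 0, 0],
    [0, 0, -90, 0, 0, 0, 0],
    [0, 0, -109, 0, 0, 0, 0],
    [0, 0, -109, 0, 0, 0, 0],
  ],
)

```text
t: 3.7
ee_pos: [495.9, 186.6, 39.0]
orientation: [-2.13, -2.306, 0.009]
ft_force: [-0.5, 0.1, 0.2]
width: 0.3
```

move_arm(
  motion=[
    [-1, 12, 0, 0, 0, 0, 0],
    [-2, 24, 0, 0, 0, 0, 0],
    [-3, 36, 0, 0, 0, 0, 0],
    [-4, 48, 0, 0, 0, 0, 0],
    [-5, 60, 0, 0, 0, 0, 0],
  ],
)

```text
t: 4.12
ee_pos: [494.2, 248.8, 43.7]
orientation: [2.131, 2.307, 0.003]
ft_force: [1.0, -2.2, 2.3]
width: 0.7
```

move_arm(
  motion=[
    [0, 3, 0, 0, 0, 0, 0],
    [0, 6, 0, 0, 0, 0, 0],
    [-1, 9, 0, 0, 0, 0, 0],
    [-1, 12, 0, 0, 0, 0, 0],
    [-1, 12, 0, 0, 0, 0, 0],
  ],
)

```text
t: 4.53
ee_pos: [492.5, 259.0, 42.4]
orientation: [-2.133, -2.306, 0.0]
ft_force: [0.9, -0.5, 0.6]
width: 0.5
```

move_arm(
  motion=[
    [0, 2, 0, 0, 0, 0, 0],
    [0, 3, 0, 0, 0, 0, 0],
    [0, 4, 0, 0, 0, 0, 0],
    [0, 4, 0, 0, 0, 0, 0],
  ],
)

```text
t: 4.87
ee_pos: [492.4, 262.6, 42.3]
orientation: [-2.133, -2.306, 0.001]
ft_force: [-0.8, -1.2, 0.8]
width: 0.2
```

```bash
python3 - <<'E'
from h import *
im=get_image("scene");o=get_obs();print(o["ft_force"],o["ee_pos"]);save(im,"s2.png",(105,185,310,410),6)
E
```

```text
[-1.43848293 -0.91956957 -0.10315055] [492.36852648 262.62205581  42.25088191]
```

View pics/s2.png

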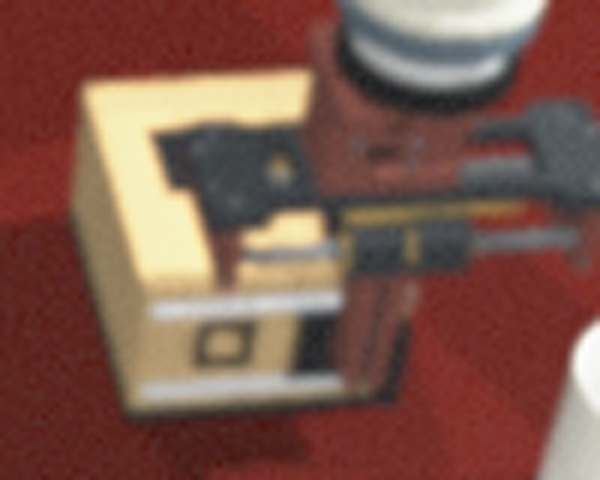

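The square port is bare, at crop pixel (223,345). No stop force has shown yet, so I'll push on gently.

move_arm(
  motion=[
    [0, 2, 0, 0, 0, 0, 0],
    [0, 4, 0, 0, 0, 0, 0],
    [0, 6, 0, 0, 0, 0, 0],
    [0, 6, 0, 0, 0, 0, 0],
  ],
)

```text
t: 5.25
ee_pos: [492.0, 265.0, 42.1]
orientation: [2.129, 2.307, -0.009]
ft_force: [3.2, -23.6, 5.7]
width: 0.4
```

move_arm(
  motion=[
    [0, -12, 0, 0, 0, 0, 0],
    [0, -15, 30, 0, 0, 0, 0],
    [0, -15, 70, 0, 0, 0, 0],
    [0, -15, 110, 0, 0, 0, 0],
    [0, -15, 150, 0, 0, 0, 0],
  ],
)

```text
t: 5.67
ee_pos: [492.4, 253.7, 193.9]
orientation: [-2.133, -2.306, 0.0]
ft_force: [0.8, 1.4, -0.1]
width: 0.7
```

move_arm(
  motion=[
    [15, -40, 30, 0, 0, -0.125, 88],
    [20, -80, 30, 0, 0, -0.25, 87],
    [30, -120, 30, 0, 0, -0.375, 87],
    [40, -160, 30, 0, 0, -0.5, 87],
    [50, -200, 30, 0, 0, -0.625, 87],
  ],
)

```text
t: 6.08
ee_pos: [541.7, 58.2, 223.2]
orientation: [2.743, 1.531, 0.003]
ft_force: [0.7, -0.3, 0.7]
width: 30.4
```

```bash
python3 - <<'E'
from h import *
im=get_image("scene");print(onz(im,347.2,162.5,45),get_obs()["ee_pos"],get_obs()["orientation"])
E
```

```text
[476.58163263 206.29110305  45.        ] [543.37857779  52.12990022 223.09981486] [2.74820219e+00 1.51480442e+00 2.28328724e-03]
```

move_arm(
  motion=[
    [58, -258, 0, 0, 0, -0.125, 87],
    [58, -258, 0, 0, 0, -0.25, 87],
    [58, -258, 0, 0, 0, -0.375, 87],
    [58, -258, 0, 0, 0, -0.5, 87],
    [58, -258, 0, 0, 0, -0.625, 87],
  ],
)

```text
t: 6.55
ee_pos: [587.3, -145.2, 222.5]
orientation: [3.081, 0.614, 0.001]
ft_force: [1.3, 0.9, -0.1]
width: 67.4
```

move_arm(
  motion=[
    [13, -55, 0, 0, 0, -0.125, 87],
    [13, -55, 0, 0, 0, -0.25, 87],
    [13, -55, 0, 0, 0, -0.375, 87],
    [13, -55, 0, 0, 0, -0.5, 87],
    [13, -55, 0, 0, 0, -0.625, 87],
  ],
)

```text
t: 6.97
ee_pos: [600.1, -198.9, 222.1]
orientation: [-3.12, 0.365, -0.0]
ft_force: [0.1, 0.5, 0.5]
width: 87.1
```

move_arm(
  motion=[
    [0, 0, 0, 0, 0, -0.125, 87],
    [0, 0, 0, 0, 0, -0.25, 87],
    [0, 0, 0, 0, 0, -0.375, 87],
    [0, 0, 0, 0, 0, -0.5, 87],
    [0, 0, 0, 0, 0, -0.65, 87],
  ],
)

```text
t: 7.38
ee_pos: [600.2, -198.2, 222.3]
orientation: [-2.857, 1.304, -0.001]
ft_force: [-0.1, -0.4, 0.1]
width: 86.7
```

move_arm(
  motion=[
    [0, 0, 0, 0, 0, 0, 87],
    [0, 0, 0, 0, 0, 0, 87],
  ],
)

```text
t: 7.55
ee_pos: [600.0, -198.3, 222.3]
orientation: [-2.864, 1.291, -0.0]
ft_force: [-0.5, -0.2, -0.9]
width: 86.9
```

```bash
cat > pr.py <<'E'
from h import *
o=get_obs();v=o["orientation"];print(o["t"],o["ee_pos"],"yaw",2*np.arctan2(v[1],v[0]),o["qpos"].round(2))
im=get_image("wrist");save(im,"w2.png",s=1.4)
c=im["color"].astype(int);u0,v0=proj(im,[638,-176,7],True);print("expect",u0*1.4,v0*1.4)
m=(c[:,:,1]>110)&(c[:,:,2]>110)
k,lab,st,ce=cv2.connectedComponentsWithStats(m.astype('uint8'))
for j in range(1,k):
    if st[j,4]<150:continue
    vv,uu=np.nonzero(lab==j)
    P=np.array([onz(im,a,b,9,True) for a,b in zip(uu,vv)])[:,:2];m0=P.mean(0)
    if np.hypot(*(m0-[638,-176]))>60: continue
    e=np.linalg.svd(P-m0,full_matrices=False)[2][0];e*=np.sign(e[0]);q=(P-m0)@e
    print(ce[j]*1.4,"heading",np.arctan2(e[1],e[0]),"rear",m0+e*q.min(),"tip",m0+e*q.max(),"L",np.ptp(q),"mean",m0)
E
python3 pr.py
```

```text
7.55 [ 600.0363054  -198.26843689  222.34336649] yaw 5.436484217559271 [-0.34  0.43  1.61  0.    1.09  0.51]
expect 404.09584625342154 205.48145135277113
[403.20394089 207.35665025] heading 0.6836542859310506 rear [ 583.13601928 -219.78861456] tip [ 693.49916455 -129.87319302] L 142.35451122332086 mean [ 636.14457475 -176.60131143]
```

View pics/w2.png

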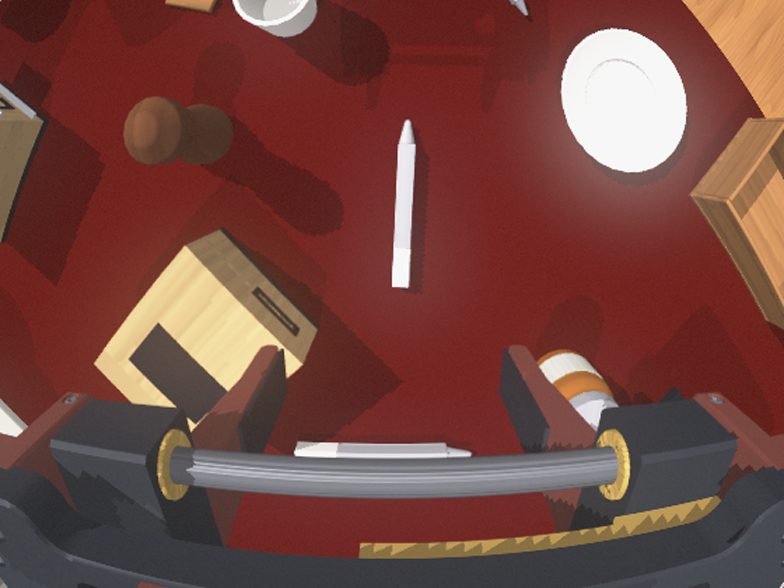

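Lone bar at pixel (403,207) of the picture, measured length 142 mm, so it is the right one. Next I descend and grip about 26 mm from its rear.

move_arm(
  motion=[
    [4, -4.5, -40, 0, 0, -0.04, 87],
    [4, -4.5, -80, 0, 0, -0.04, 87],
    [4, -4.5, -120, 0, 0, -0.04, 87],
    [4, -4.5, -155, 0, 0, -0.04, 87],
    [4, -4.5, -180, 0, 0, -0.04, 87],
  ],
)

```text
t: 8.02
ee_pos: [602.3, -202.4, 39.1]
orientation: [2.837, -1.348, -0.005]
ft_force: [-0.0, -0.1, 0.2]
width: 86.8
```

move_arm(
  motion=[
    [0, 0, -20, 0, 0, 0, 87],
    [0, 0, -32, 0, 0, 0, 87],
    [0, 0, -38, 0, 0, 0, 87],
    [0, 0, -38, 0, 0, 0, 87],
  ],
)

```text
t: 8.35
ee_pos: [603.4, -202.9, 3.5]
orientation: [2.836, -1.352, -0.002]
ft_force: [-0.0, 0.8, -0.3]
width: 86.9
```

move_arm(
  motion=[
    [0, 0, 0, 0, 0, 0, 5],
    [0, 0, 0, 0, 0, 0, 5],
    [0, 0, 0, 0, 0, 0, 5],
    [0, 0, 0, 0, 0, 0, 5],
    [0, 0, 0, 0, 0, 0, 5],
  ],
)

```text
t: 8.77
ee_pos: [604.3, -203.3, 5.3]
orientation: [-2.835, 1.353, -0.002]
ft_force: [0.2, 0.7, 0.8]
width: 56.8
```

move_arm(
  motion=[
    [0, 0, 0, 0, 0, 0, 5],
    [0, 0, 0, 0, 0, 0, 5],
    [0, 0, 0, 0, 0, 0, 5],
    [0, 0, 0, 0, 0, 0, 5],
    [0, 0, 0, 0, 0, 0, 5],
  ],
)

```text
t: 9.18
ee_pos: [603.8, -203.1, 4.4]
orientation: [2.835, -1.354, -0.0]
ft_force: [-0.1, 0.4, 1.2]
width: 24.0
```

move_arm(
  motion=[
    [0, 0, 0, 0, 0, 0, 5],
    [0, 0, 0, 0, 0, 0, 5],
    [0, 0, 0, 0, 0, 0, 5],
  ],
)

```text
t: 9.43
ee_pos: [603.8, -203.0, 4.3]
orientation: [-2.835, 1.354, 0.0]
ft_force: [-0.5, 0.6, -0.5]
width: 13.8
```

move_arm(
  motion=[
    [0, 0, 30, 0, 0, 0, 5],
    [0, 0, 70, 0, 0, 0, 5],
    [0, 0, 110, 0, 0, 0, 5],
    [0, 0, 150, 0, 0, 0, 5],
    [0, 0, 180, 0, 0, 0.12, 5],
  ],
)

```text
t: 9.85
ee_pos: [604.4, -203.3, 187.6]
orientation: [-2.911, 1.182, -0.004]
ft_force: [-0.5, 0.0, -1.9]
width: 13.4
```

move_arm(
  motion=[
    [1, 25, 0, 0, 0, 0.12, 5],
    [1, 50, 0, 0, 0, 0.24, 5],
    [2, 75, 0, 0, 0, 0.36, 5],
    [2, 100, 0, 0, 0, 0.48, 5],
    [3, 125, 0, 0, 0, 0.6, 5],
  ],
)

```text
t: 10.27
ee_pos: [606.3, -77.0, 184.3]
orientation: [3.131, -0.259, -0.001]
ft_force: [-0.3, 0.3, -1.7]
width: 13.5
```

move_arm(
  motion=[
    [1, 25, 0, 0, 0, 0.12, 5],
    [1, 50, 0, 0, 0, 0.24, 5],
    [2, 75, 0, 0, 0, 0.36, 5],
    [2, 100, 0, 0, 0, 0.48, 5],
    [3, 125, 0, 0, 0, 0.6, 5],
  ],
)

```text
t: 10.68
ee_pos: [609.3, 48.1, 184.1]
orientation: [-3.068, -0.678, 0.001]
ft_force: [-0.6, 0.1, -0.9]
width: 13.3
```

move_arm(
  motion=[
    [1, 25, 0, 0, 0, 0.12, 5],
    [1, 50, 0, 0, 0, 0.24, 5],
    [2, 75, 0, 0, 0, 0.36, 5],
    [2, 100, 0, 0, 0, 0.48, 5],
    [3, 125, 0, 0, 0, 0.6, 5],
  ],
)

```text
t: 11.1
ee_pos: [612.3, 173.1, 184.1]
orientation: [-2.73, -1.554, 0.001]
ft_force: [0.2, 0.2, -1.3]
width: 13.4
```

move_arm(
  motion=[
    [2, 25, 0, 0, 0, 0.12, 5],
    [2, 45, 0, 0, 0, 0.24, 5],
    [2, 45, 0, 0, 0, 0.36, 5],
    [2, 45, 0, 0, 0, 0.48, 5],
    [2, 45, 0, 0, 0, 0.6, 5],
  ],
)

```text
t: 11.52
ee_pos: [614.3, 217.5, 183.9]
orientation: [-2.148, -2.292, 0.001]
ft_force: [0.7, 0.9, -1.6]
width: 13.6
```

move_arm(
  motion=[
    [0, 0, 0, 0, 0, 0, 5],
    [0, 0, 0, 0, 0, 0, 5],
  ],
)

```text
t: 11.68
ee_pos: [614.6, 216.9, 184.1]
orientation: [-2.16, -2.281, 0.001]
ft_force: [0.8, 0.1, -1.4]
width: 13.9
```

```bash
python3 - <<'E'
from h import *
o=get_obs();v=o["orientation"];print(o["t"],o["ee_pos"],"yaw",2*np.arctan2(v[1],v[0]),v,o["qpos"].round(2))
im=get_image("wrist");save(im,"w3.png",s=1.4);s=get_image("scene");save(s,"s3.png",(90,220,290,430),5)
E
```

```text
11.6833 [614.55806271 216.91825073 184.08993191] yaw -4.6577505367227126 [-2.15972555e+00 -2.28107496e+00  7.72742984e-04] [ 0.32  0.5   1.6   0.    1.04 -1.3 ]
```

View pics/w3.png

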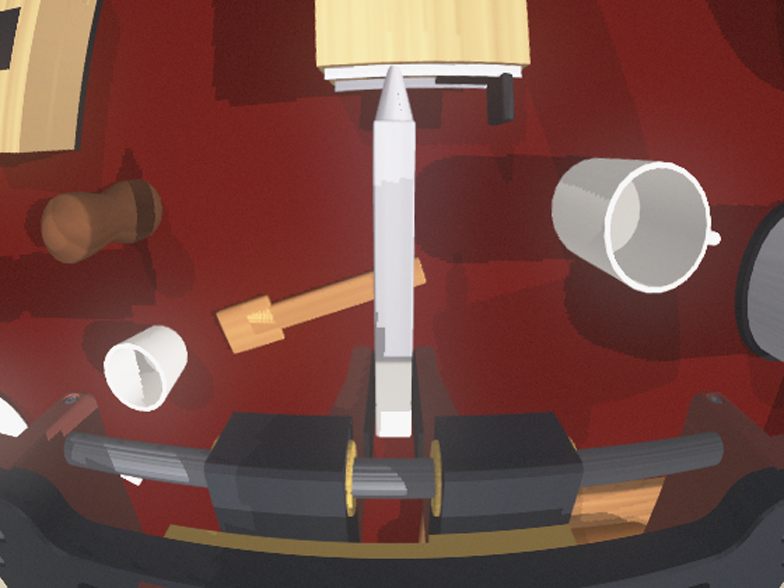

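```bash
python3 - <<'E'
from h import *
im=get_image("wrist")
L=onz(im,317/1.4,67/1.4,80,True);R=onz(im,529/1.4,64/1.4,80,True);print("corners",L,R,np.arctan2(-(R-L)[0],(R-L)[1]),np.hypot(*(R-L)[:2]))
for z in (170,178,187,195): print(z,"tip",onz(im,394/1.4,68/1.4,z,True),"rear",onz(im,394/1.4,437/1.4,z,True),"mid",onz(im,394/1.4,121/1.4,z,True))
E
```

```text
corners [479.29409353 166.06811459  80.        ] [467.75565208 290.53773461  80.        ] 0.09243668575935088 125.00328771913748
170 tip [496.89872605 211.61412519 170.        ] rear [657.47434659 220.41815787 170.        ] mid [518.05173501 212.76198868 170.        ]
178 tip [498.51385951 211.68089004 178.        ] rear [651.87889571 220.08958114 178.        ] mid [518.71700103 212.77720917 178.        ]
187 tip [500.33088467 211.75600049 187.        ] rear [645.58401347 219.71993231 187.        ] mid [519.4654253  212.79433223 187.        ]
195 tip [501.94601814 211.82276534 195.        ] rear [639.98856258 219.39135558 195.        ] mid [520.13069132 212.80955273 195.        ]
```

View pics/s3.png

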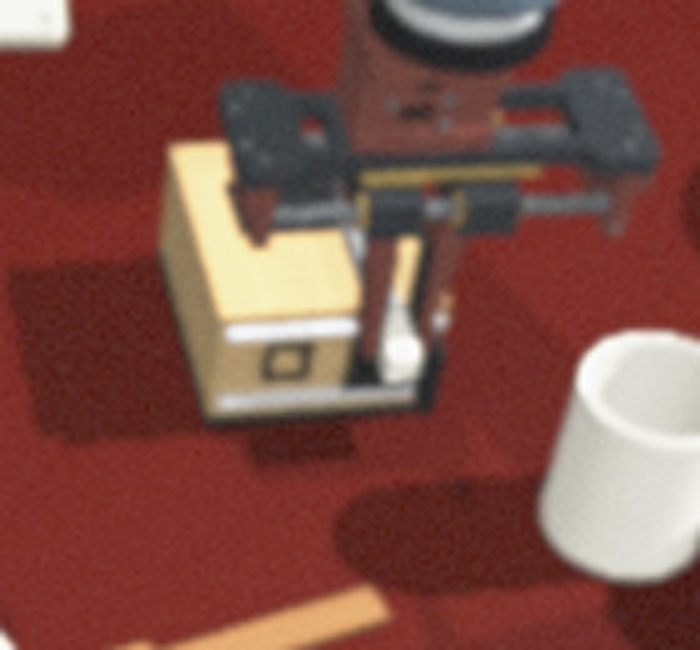

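move_arm(
  motion=[
    [0, 1, -35, 0, 0, 0.033, 5],
    [0, 1, -70, 0, 0, 0.033, 5],
    [0, 1, -105, 0, 0, 0.033, 5],
    [0, 1, -130, 0, 0, 0.033, 5],
    [0, 1, -142, 0, 0, 0.033, 5],
  ],
)

```text
t: 12.25
ee_pos: [612.6, 217.0, 38.7]
orientation: [-2.118, -2.316, 0.007]
ft_force: [-0.6, -0.0, -1.0]
width: 13.8
```

move_arm(
  motion=[
    [0, 0, 0, 0, 0, 0, 5],
    [0, 0, 0, 0, 0, 0, 5],
  ],
)

```text
t: 12.42
ee_pos: [615.1, 217.9, 42.7]
orientation: [-2.119, -2.319, 0.0]
ft_force: [-0.1, 0.3, -1.1]
width: 13.6
```

```bash
python3 - <<'E'
from h import *
o=get_obs();v=o["orientation"];print(o["t"],o["ee_pos"],"yaw",2*np.arctan2(v[1],v[0])+2*np.pi,v,o["ft_force"])
im=get_image("wrist");s=get_image("scene")
a=cv2.resize(im["color"][20:170,200:370,::-1],None,fx=4,fy=4,interpolation=cv2.INTER_CUBIC)[:560]
cv2.imwrite("pics/w4.png",a)
for n,p in (("port",[475.9,206.1,45]),("top L",[479,166.1,80])):print(n,np.array(proj(im,p,True)),np.array(proj(s,p)))
for l in("probe_tip","probe_rear"):
  for i,f in((im,True),(s,False)):
    for m in mark_of(i,l)[:2]: r,c=m["location"];print(l,f,m["p"],(r,c),onz(i,c,r,45,f).round(1))
E
```

```text
12.4167 [615.14020336 217.94166248  42.67100736] yaw 1.6610861951900207 [-2.11887216e+00 -2.31937266e+00  1.75253118e-04] [-0.10445721  0.32464799 -1.09539071]
port [280.42355992   1.5914603 ] [347.09836478 162.33345807]
top L [180.73752334 -20.28918364] [334.03972144 153.44280285]
probe_tip True 0.89 (43.8, 279.5) [498.6 207.7  45. ]
probe_tip False 0.73 (176.8, 129.7) [ 526.1 -375.6   45. ]
probe_tip False 0.51 (283.1, 211.9) [ 860.2 -136.9   45. ]
probe_rear True 0.91 (303.8, 278.7) [640.3 219.9  45. ]
probe_rear False 0.96 (154.8, 183.8) [ 439.8 -243.2   45. ]
probe_rear False 0.52 (291.3, 253.5) [882.4 -47.1  45. ]
```

View pics/w4.png

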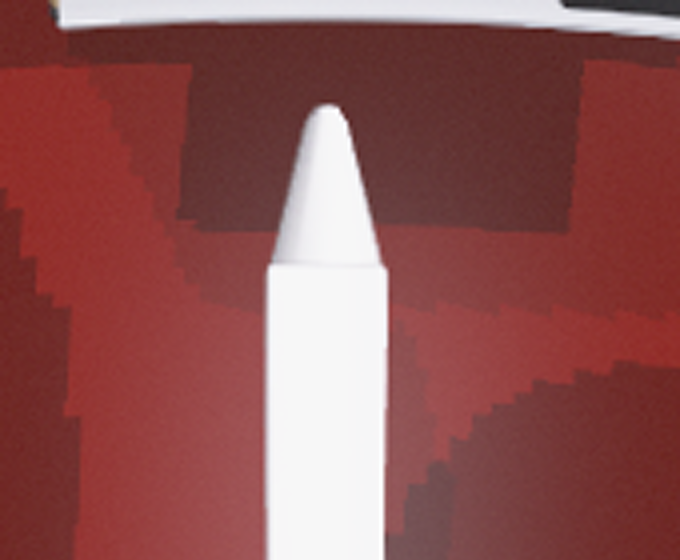

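move_arm(
  motion=[
    [-10, -0.9, 0, 0, 0, 0, 5],
    [-20, -1.8, 0, 0, 0, 0, 5],
    [-28, -2.5, 0, 0, 0, 0, 5],
    [-36, -3.2, 0, 0, 0, 0, 5],
    [-44, -3.9, 0, 0, 0, 0, 5],
  ],
)

```text
t: 13.13
ee_pos: [569.5, 213.9, 42.4]
orientation: [-2.118, -2.32, 0.001]
ft_force: [-0.1, 0.4, -0.9]
width: 13.7
```

move_arm(
  motion=[
    [-5, -0.4, 0, 0, 0, 0, 5],
    [-10, -0.9, 0, 0, 0, 0, 5],
    [-10, -0.9, 0, 0, 0, 0, 5],
  ],
)

```text
t: 13.38
ee_pos: [559.6, 213.0, 42.3]
orientation: [-2.117, -2.32, 0.001]
ft_force: [0.8, -0.6, -1.1]
width: 14.0
```

move_arm(
  motion=[
    [-8, -0.7, 0, 0, 0, 0, 5],
    [-16, -1.4, 0, 0, 0, 0, 5],
    [-24, -2.1, 0, 0, 0, 0, 5],
    [-30, -2.6, 0, 0, 0, 0, 5],
    [-30, -2.6, 0, 0, 0, 0, 5],
  ],
)

```text
t: 13.8
ee_pos: [528.9, 210.2, 42.2]
orientation: [-2.117, -2.32, 0.003]
ft_force: [-0.2, -0.3, -0.8]
width: 13.7
```

move_arm(
  motion=[
    [-8, -0.7, 0, 0, 0, 0, 5],
    [-16, -1.4, 0, 0, 0, 0, 5],
    [-24, -2.1, 0, 0, 0, 0, 5],
    [-32, -2.8, 0, 0, 0, 0, 5],
    [-32, -2.8, 0, 0, 0, 0, 5],
  ],
)

```text
t: 14.22
ee_pos: [496.5, 207.3, 42.2]
orientation: [-2.117, -2.32, 0.003]
ft_force: [0.1, 0.0, -2.5]
width: 14.1
```

move_arm(
  motion=[
    [0, 0, 0, 0, 0, 0, 34],
    [0, 0, 0, 0, 0, 0, 34],
    [0, 0, 0, 0, 0, 0, 34],
    [0, 0, 0, 0, 0, 0, 34],
    [0, 0, 30, 0, 0, 0, 34],
  ],
)

```text
t: 14.63
ee_pos: [496.0, 206.5, 68.6]
orientation: [-2.116, -2.318, 0.011]
ft_force: [0.4, 0.4, -0.9]
width: 34.1
```

move_arm(
  motion=[
    [0, 0, 15, 0, 0, 0, 34],
    [20, 1.8, 15, 0, 0, 0, 0],
    [40, 3.5, 15, 0, 0, 0, 0],
    [60, 5.3, 15, 0, 0, 0, 0],
    [60, 5.3, 15, 0, 0, 0, 0],
  ],
)

```text
t: 15.05
ee_pos: [563.0, 213.7, 88.2]
orientation: [2.117, 2.318, 0.007]
ft_force: [-0.1, 0.3, 0.5]
width: 10.7
```

move_arm(
  motion=[
    [0, 0, 0, 0, 0, 0, 0],
    [0, 0, -20, 0, 0, 0, 0],
    [0, 0, -40, 0, 0, 0, 0],
    [0, 0, -52, 0, 0, 0, 0],
    [0, 0, -52, 0, 0, 0, 0],
  ],
)

```text
t: 15.47
ee_pos: [555.8, 212.1, 32.7]
orientation: [-2.116, -2.319, 0.008]
ft_force: [0.1, 0.1, 0.5]
width: 0.6
```

```bash
python3 - <<'E'
from h import *
o=get_obs();print(o["t"],o["ee_pos"],o["width"],o["ft_force"])
im=get_image("wrist");save(im,"w5.png",(0,400,100,460),1.5)
E
```

```text
15.4667 [555.80635591 212.14616452  32.71542672] 0.5925215972231725 [0.05343295 0.14260902 0.47586481]
```

View pics/w5.png

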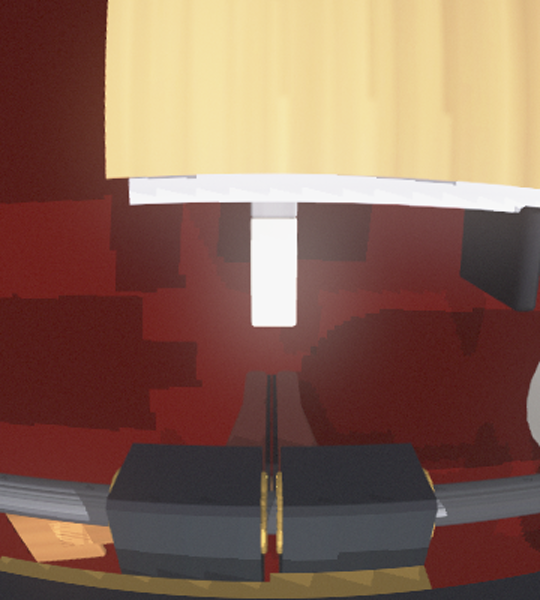

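The probe sits straight in the port with its pale end out, at crop pixel (273,270), and the closed fingers are behind it. Now I push.

move_arm(
  motion=[
    [-10, -0.9, 0, 0, 0, 0, 0],
    [-20, -1.8, 0, 0, 0, 0, 0],
    [-28, -2.5, 0, 0, 0, 0, 0],
    [-36, -3.2, 0, 0, 0, 0, 0],
    [-44, -3.9, 0, 0, 0, 0, 0],
  ],
)

```text
t: 15.93
ee_pos: [514.3, 209.2, 36.2]
orientation: [2.117, 2.32, 0.002]
ft_force: [0.8, -0.3, 1.3]
width: 0.6
```

move_arm(
  motion=[
    [-3, -0.3, 0, 0, 0, 0, 0],
    [-6, -0.5, 0, 0, 0, 0, 0],
    [-9, -0.8, 0, 0, 0, 0, 0],
    [-11, -1, 0, 0, 0, 0, 0],
    [-11, -1, 0, 0, 0, 0, 0],
  ],
)

```text
t: 16.35
ee_pos: [503.5, 208.1, 35.4]
orientation: [-2.118, -2.32, 0.0]
ft_force: [-0.4, -0.2, 0.4]
width: 0.6
```

move_arm(
  motion=[
    [-2, -0.2, 0, 0, 0, 0, 0],
    [-4, -0.3, 0, 0, 0, 0, 0],
    [-6, -0.5, 0, 0, 0, 0, 0],
    [-6, -0.5, 0, 0, 0, 0, 0],
  ],
)

```text
t: 16.68
ee_pos: [498.1, 207.7, 35.5]
orientation: [2.117, 2.32, 0.001]
ft_force: [1.1, 0.2, -1.6]
width: 0.6
```

move_arm(
  motion=[
    [-2, -0.2, 0, 0, 0, 0, 0],
    [-3, -0.3, 0, 0, 0, 0, 0],
    [-3, -0.3, 0, 0, 0, 0, 0],
  ],
)

```text
t: 16.93
ee_pos: [497.7, 208.2, 36.2]
orientation: [2.116, 2.318, 0.008]
ft_force: [8.5, 0.9, -0.2]
width: 0.5
```

Force is rising at dock x of about 22, which fits the probe at the bottom. One more small push to confirm, then retreat.

move_arm(
  motion=[
    [-1, 0, 0, 0, 0, 0, 0],
    [-2, -0.2, 0, 0, 0, 0, 0],
    [-2, -0.2, 0, 0, 0, 0, 0],
  ],
)

```text
t: 17.18
ee_pos: [497.4, 208.4, 36.7]
orientation: [2.114, 2.317, 0.013]
ft_force: [11.6, 0.4, -1.4]
width: 0.5
```

move_arm(
  motion=[
    [8, 0.7, 0, 0, 0, 0, 0],
    [25, 2, 0, 0, 0, 0, 0],
    [50, 4, 0, 0, 0, 0, 0],
    [60, 5, 40, 0, 0, 0, 0],
    [60, 5, 80, 0, 0, 0, 0],
  ],
)

```text
t: 17.6
ee_pos: [552.4, 211.4, 112.9]
orientation: [-2.116, -2.317, 0.01]
ft_force: [1.1, 0.2, 0.5]
width: 0.5
```

move_arm(
  motion=[
    [0, 0, 40, 0, 0, 0, 0],
    [0, 0, 80, 0, 0, 0, 0],
    [0, 0, 100, 0, 0, 0, 0],
    [0, 0, 100, 0, 0, 0, 0],
  ],
)

```text
t: 17.93
ee_pos: [555.0, 213.0, 220.6]
orientation: [2.116, 2.318, 0.01]
ft_force: [0.6, 0.6, -0.3]
width: 0.3
```

```bash
python3 - <<'E'
from h import *
o=get_obs();print(o["t"],o["ee_pos"],o["ft_force"])
im=get_image("wrist");t=get_image("scene")
a=cv2.resize(im["color"][0:150,180:390,::-1],(630,450));b=cv2.resize(t["color"][110:180,315:413,::-1],(630,450),interpolation=cv2.INTER_CUBIC)
cv2.imwrite("pics/end.png",cv2.resize(np.vstack([a,b]),(420,600)))
for n in("top",):
  t2=get_image(n)
  for l in"spatula mug mill cup jar".split():
    m=mark_of(t2,l)[:1]
    for x in m: r,c=x["location"];print(l,onz(t2,c,r,0).round())
E
```

```text
17.9333 [555.01220009 212.95661691 220.55514315] [ 0.5656075   0.60333096 -0.33412241]
spatula [642. 180.   0.]
mug [548. 373.   0.]
mill [ 511. -153.    0.]
cup [704.   3.   0.]
jar [ 609. -407.    0.]
```

View pics/end.png

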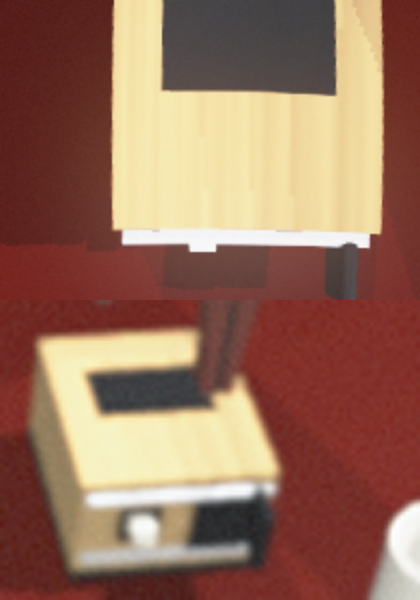

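```bash
python3 -c "
from workcell import *
close_job()"
```

```text
the job is handed in; nothing more can be done
```

I slid the black shutter aside by its rib until it met its stop (about 24 N). I then picked the 140 mm probe out of the three look-alikes, put it tip first into the square port, and pushed it home with closed fingers. The job was handed in at about 18 s with the gripper clear of everything; it reports no verdict.

**Probe:** The final push met a firm stop, reaching 11.6 N with only 0.3 mm of travel for a 2 mm command. The fingers were then at a spot that puts the rear end about 12 mm outside the face. The last pictures show only a short pale stub in line with the port, roughly 12 mm by eye, which fits the bottom. They can't fully rule out a slight jam.

**Shutter:** The last pictures show it fully aside.

**Other things:** The spatula, mug, cup and jar are within about 15 mm of their first readings in the top camera. One last check disagreed: the network gave the mill's position as (511, -153), which is the blade dock's spot. I took that as a false report, because no contact force showed and the arm passed well above the mill. I did not check the mill again at the end.

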